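# Free the stiff head of a pepper mill in the one-handed jar clamp

## Robot

A 7-joint arm with a two-finger parallel gripper is mounted at the origin on a cart in front of the work surface, level with it; the furniture and walls round the work are solid. World frame = base frame: x ahead of the robot, y to its left, z up, the work surface at z = 0. Lengths are in m, angles in rad, forces in N, time in s.
With the tool pointing down it reaches from about 0.4 to 0.875 m from the base axis. Payload 19.3 kg.
Tool frame: the origin (TCP) lies at the very end of the fingers, on their centre line; the grasp point (between the pads) lies 19 mm behind it; z points along the fingers, y is the line along which they close (so a half turn about z gives the same grasp; the last joint's range is limited). The gripper opens to 85 mm and grips with 20 to 120 N. Pads are 22 mm wide; open, the fingers measure 114 mm over their backs; the gripper's body (76 mm by 85 mm) begins 54 mm behind the grasp point. The pads swing forward as they close: fully open they stand 13 mm farther back than shut.
Start: joints at [-1.27, 0.521, -0.036, 1.599, 0.021, 1.021, -0.113], TCP at [0.226, 0.583, 0.231] pointing down, gripper open.
Joint ranges: [-2.91, 2.91], [-0.3, 2.13], [-1.5, 1.42], [0.17, 2.43], [-1.26, 4.41], [0.16, 1.93], [-2.52, 2.52]. Speed limits (rad/s): [1.89, 1.89, 2.39, 2.39, 3.01, 3.01, 3.01].

## Interface

Orientations are given as [roll, pitch, yaw] about the fixed x, y, z axes, in that order (R = Rz(yaw) Ry(pitch) Rx(roll)).
In Python, from workcell import observe, grab_frame, job_done gives the robot as it stands.
- The arm moves only by the tool move_arm, never from a script. Its argument "plan" is a list that holds one entry, the list of rows, each a list of 7 numbers: the shift along the tool's x, y, z each as a share of 0.02 m, from -1 to 1, then the turn, a rotation vector about the tool's x, y, z each as a share of 6 degrees, from -1 to 1, then the opening, from -1 (shut) to 1 (fully open). A call has exactly 10 rows; each row shifts and turns the commanded pose from where the row before left it, along the tool's axes as they then stand; what a row does not reach is not made up. A row lasts 1/10 s, in which the tool goes at most 50 mm and 8.59 degrees, less where a joint would pass 70% of its speed; a pose out of reach is approached as far as the arm can. A call with a number of a shift or a turn outside -1 to 1 is refused whole. A call with a gripper value outside its range is refused whole. The fingers move at their own pace and stop on an object; "grip_force" is the grip in N (left out, the last holds). Time passes only in rows, so rows that do not move let the fingers close, or fill a call up. It gives the time, the measured TCP pose, the force, the opening and the grip force at its end, in the units of the state.
- observe(): the state, without advancing time (a new reading comes with each control period).
- grab_frame(name): name is "side" or "top" or "wrist"; returns a dict with "color" (400x640x3 uint8, red, green, blue), "intrinsics" (3x3 intrinsics, pixels), "position" and "orientation" of the camera in the world; the wrist camera has in their place "tool_from_camera" (4x4, takes a point from camera to tool coordinates, whose origin is the TCP and whose axes are the flange's). Camera axes: x right, y down, z forward; pixel columns grow to the right and rows downward; lengths in m; the calibration is good to about 2 mm. A picture is of the moment at which its call begins: read the wrist's pose just before it. There is no depth.
- job_done(): hands the job in; it is judged then, once.
The state is a dict: "clock": time; "qpos": joint angles; "qd": joint speeds; "joint_efforts": joint torques, N m; "position": TCP position; "tool_rot": TCP orientation; "force": force on the tool from outside, world axes, zero at the start; "moment": the same for the moment, N m; "grip_width": finger opening in m; "finger_force": force on a finger pad.
Only numpy, scipy, OpenCV 4.12 (cv2) and the standard library are available. Lean on these libraries where they do the work, as an engineer would, in place of code of your own. Each camera call takes 0.05 s, during which the arm holds its last target. There are 200 camera calls.

## Task

The pepper mill's head has gone stiff, so hold the mill in the jar clamp: stand it upright against the V of the clamp, let go, and swing the clamp's handle over centre until it locks the rubber foot on the mill. With the mill locked, twist its head round by at least a quarter turn (either way), then swing the handle all the way back, and lift the mill out and stand it fully on its cork coaster in the row with the salt shaker and the spice jar, without shifting those two.

Things in the scene. Friction and masses are not known exactly. Their poses are not given: they have to be found in the camera images.
- pepper_mill: turned wooden pepper mill, upright, 170 mm tall; origin at the centre of its underside, z along its axis. Foot 58 mm across; body narrows to 48 mm at 122 mm height; above it the separate round head, 50 mm across at its widest (132 to 141 mm up), 27 mm at 157 mm, topped by a metal nut. Grip the head from above, for carrying too: it is so stiff that it turns only when the body is held fast.
- pepper_mill_head (a joint): angle of the mill's head about the mill's vertical axis, rad, anticlockwise from above positive, no end stops; starts near 0 (within 0.2). Stiff: about 0.2 N m.
- jar_clamp: one-handed jar clamp, fixed between the burners (grates 41 mm high): beech board 216 x 116 mm, top 20 mm above the underside; origin at the centre of the underside, x along the board away from the robot, y left. At the far end two rubber-faced upright cheeks, 46 mm high, form a V open toward +y, on the -y side of the seat; steel toggle arm, link and handle (45 to 85 mm up) on the near half.
- clamp_seat (a point): point on the board's top where the centre of the mill's underside stands once pressed home in the V: jar_clamp (+60, 0, +20) mm. The foot comes from +y and pushes along -y; a mill set down up to about 15 mm off to the +y side, or 10 mm along x, is pushed home by the clamp.
- clamp_handle (a joint): angle of the handle about its fixed upright pivot, rad, growing anticlockwise from above: 0 = fully open, foot meets the mill at about 1.2, dead centre 1.66, locked against its stop at 1.78, where it stays by itself. Needs up to about 8 N at the grip; stays where it is left when open.
- handle_grip (a point): middle of the gripping part of the round black upright post on the end of the handle, 21 mm thick; the post reaches from 38 mm below to 18 mm above this point. It travels on a circle of 80 mm radius about handle_pivot, round the robot's side: from the left at angle 0 to the right when locked, at constant height.
- handle_pivot (a point): axis of the handle's pivot, jar_clamp (-55, +44) mm, 62 mm above the underside of the board.
- clamp_foot: the black rubber foot, 20 mm across, at the end of the clamp arm; presses the mill into the V with about 25 N when locked. Origin at the centre of its face.
- cork_coaster: round cork coaster 80 mm across, 6 mm thick, fixed in its place on the stove's right margin; origin at the centre of its underside. The mill's own place; one of three places in a row about 82 mm apart along x with the two jars.
- salt_shaker: glass salt shaker with a grey cap, 44 mm across, 90 mm tall, loose; origin at the centre of its underside.
- spice_jar: spice jar with a red cap, 44 mm across, 105 mm tall, loose; origin at the centre of its underside.
Things that resemble listed ones, but are neither listed nor needed, are in the scene too. Leave any blue look-alike of the spice_jar alone.

How it is judged:
By the outcome, as a careful person would: the job done as asked, in the order asked, and still so for the second after the job is handed in, with the robot touching nothing.
It also fails if it takes over 72 s, if anything falls off the work surface, if the arm or the gripper's body presses on something with over 40 N, if the wrist force passes 120 N, or if a joint passes its speed limit or range.

## Working session

There is one attempt and no reset: what is moved stays moved. The work goes in short steps, Python scripts to look and compute and a tool call to move; the robot and the scene stay as the last step left them, time stands still between calls to the robot, and variables do not carry over. Pictures are saved under pics/ and viewed, at most 11 in all, crops included, and the job is handed in when it is done.

Besides the shell and the picture viewer there is one more tool, called after "Emit:" as name(argument=value, ...) on one line, values as JSON. move_arm: Moves the arm, as the interface text tells. Shift numbers are shares of 0.02 m and turn numbers shares of 6 degrees, none past 1 either way. Its arguments: {"type":"object","properties":{"plan":{"type":"array"},"grip_force":{"type":"number"}},"required":["plan"]}

```bash
mkdir -p pics; ls
python3 - <<'E'
from workcell import observe, grab_frame
import cv2,json
s=observe(); print({k:(v if not hasattr(v,'tolist') else v.tolist()) for k,v in s.items()})
for n in ("top","side"):
    f=grab_frame(n); cv2.imwrite(f"pics/{n}0.png",f["color"][:,:,::-1]); print(n,f["intrinsics"],f["position"],f["orientation"])
E
```

```text
pics
{'clock': 0.0, 'qpos': [-1.270177820070824, 0.5220461595186981, -0.03630566351154283, 1.5999796979285958, 0.02119757907382298, 1.0210826751419069, -0.1128038525831968], 'qd': [0.0005020766678033217, -0.0018265489461910984, -0.000432843276777122, 0.00012977892554562716, 0.0015762827245381914, -0.0004225260049730169, -0.0002646675024828855], 'joint_efforts': [-0.0022623826225753874, -92.70997524261475, 1.9786812365055084, -36.99290871620178, 0.017641470185481012, 0.008113481453619897, 3.8594376974288025e-05], 'position': [0.2264141143455912, 0.5822018976563171, 0.23071607395163318], 'tool_rot': [-3.14046506440819, 8.820792879737915e-05, 2.770739744311101], 'force': [0.5661912341814519, -0.13948855097451876, 0.4754365806370552], 'moment': [0.020907126462975035, -0.05329485983517522, -0.0352054713378315], 'finger_force': 0.0, 'grip_width': 0.08541214936891664}
top [[498.937828     0.         312.14609821]
 [  0.         498.937828   201.4948394 ]
 [  0.           0.           1.        ]] [0.34872082 0.00956899 1.20164789] [-3.02608018 -0.00317061 -1.57316475]
side [[403.05997301   0.         323.41923289]
 [  0.         403.05997301 201.29342965]
 [  0.           0.           1.        ]] [0.48638011 0.8051167  0.63836413] [-2.18549622  0.01541072  3.10466253]
```

View pics/top0.png

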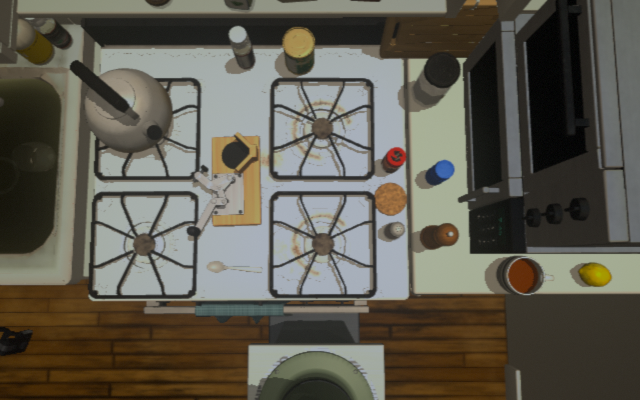

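View pics/side0.png

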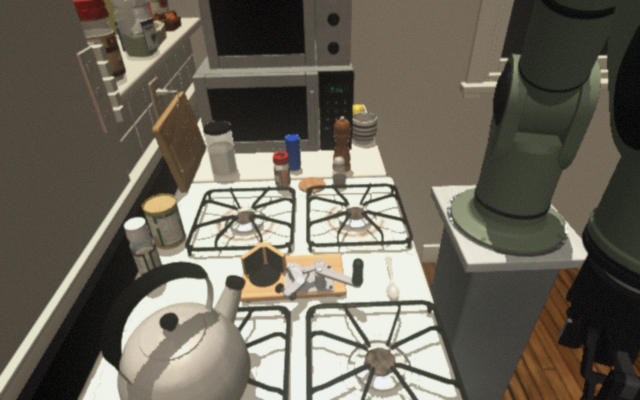

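The top view shows the clamp board at about (237,181), the handle post at (194,231), the mill at (440,235), the coaster at (391,199), salt at (396,230), the red jar at (396,158) and the blue look-alike at (440,172). I'll zoom in on the clamp and the row.

```bash
cat > h.py <<'E'
import numpy as np,cv2
from scipy.spatial.transform import Rotation as R
from workcell import observe, grab_frame
def ray(f,u,v):
    Rm=R.from_euler('xyz',f["orientation"]).as_matrix(); K=np.array(f["intrinsics"])
    return np.array(f["position"]),Rm@np.linalg.solve(K,[u,v,1.])
def at(f,u,v,z):
    p,d=ray(f,u,v); return p+d*(z-p[2])/d[2]
def proj(f,P):
    Rm=R.from_euler('xyz',f["orientation"]).as_matrix(); c=Rm.T@(np.array(P)-f["position"]); c=np.array(f["intrinsics"])@c; return c[:2]/c[2]
E
python3 - <<'E'
from h import *
f=grab_frame("top"); c=f["color"][:,:,::-1]
a=cv2.resize(c[125:245,180:270],None,fx=4.5,fy=4.5,interpolation=cv2.INTER_CUBIC)
b=cv2.resize(c[140:260,370:460],None,fx=4.5,fy=4.5,interpolation=cv2.INTER_CUBIC)
cv2.imwrite("pics/z1.png",np.hstack([a[:, :400],b[:, :400]]))
for n,u,v,z in [("b1",212,136,.02),("b2",260,136,.02),("b3",260,226,.02),("b4",212,227,.02),("post",194,231,.08),("coaster",391,199,.006),("mill top",452,234,.17),("mill foot",429,236,0),("red",397,156,.105),("salt",397,229,.09)]: print(n,at(f,u,v,z).round(4))
E
```

```text
b1 [0.6458 0.2474 0.02  ]
b2 [0.6456 0.1313 0.02  ]
b3 [0.4276 0.1292 0.02  ]
b4 [0.4255 0.2429 0.02  ]
post [0.4127 0.2712 0.08  ]
coaster [ 0.4931 -0.185   0.006 ]
mill top [ 0.4002 -0.283   0.17  ]
mill foot [ 0.404  -0.2756  0.    ]
red [ 0.5781 -0.1843  0.105 ]
salt [ 0.4156 -0.1833  0.09  ]
```

View pics/z1.png

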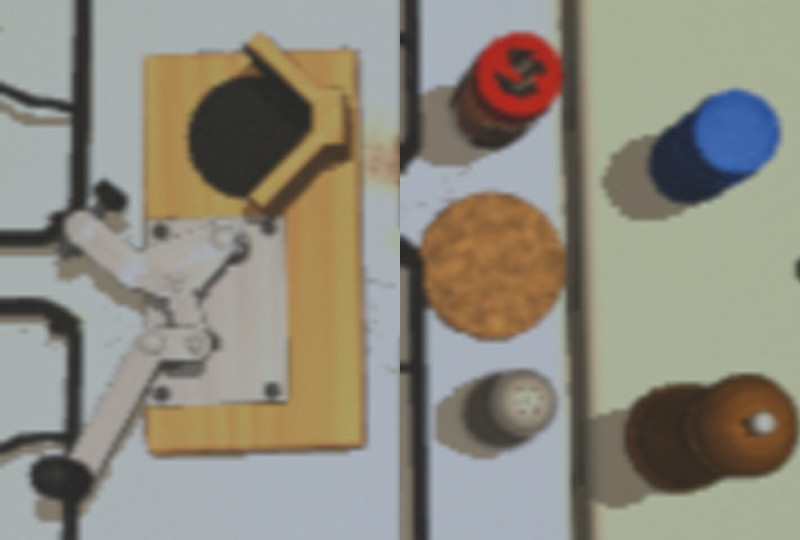

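The seat disc is at crop (248,137), the post at (62,480), the nut at (762,422), the coaster at (494,266) and the salt cap at (524,400). I'll start by heading for the mill and turning the tool towards yaw 90° on the way.

Emit:
move_arm(plan=[[[-1,0,0,0,0,1,1],[-1,0,0,0,0,1,1],[-1,0,0,0,0,1,1],[-1,0,0,0,0,1,1],[-1,0.2,0,0,0,1,1],[-1,0.4,0,0,0,1,1],[-1,0.6,0,0,0,1,1],[-1,0.6,0,0,0,1,1],[-1,0.6,0,0,0,1,1],[-1,0.6,0,0,0,1,1]]])

```text
clock: 1.15
position: [0.4071, 0.4664, 0.231]
tool_rot: [-3.141, 0.0, 1.719]
force: [0.5, 0.3, -0.4]
grip_width: 0.0854
finger_force: 0.0
```

Run:
```python
from h import *
s=observe(); print(np.round(s["position"],4),np.degrees(s["tool_rot"]).round(2),np.round(s["qpos"],2),s["clock"])
f=grab_frame("side"); c=f["color"][:,:,::-1]
a=cv2.resize(c[240:310,230:380],None,fx=5,fy=5,interpolation=cv2.INTER_CUBIC)
b=cv2.resize(c[110:200,265:365],None,fx=2.6,fy=2.6,interpolation=cv2.INTER_CUBIC)
b=cv2.copyMakeBorder(b,0,0,0,a.shape[1]-b.shape[1],cv2.BORDER_CONSTANT)
cv2.imwrite("pics/z2.png",np.vstack([a,b]))
# board fit from corners
t=grab_frame("top")
cs=[(145,57),(357,50),(366,446),(150,452)]
P=np.array([at(t,180+u/4.5,125+v/4.5,.02)[:2] for u,v in cs]); print(P.round(4)); print("ctr",P.mean(0), "yaw",np.degrees([np.arctan2(-(P[0]-P[3])[0]*0+(P[0]-P[3])[1],(P[0]-P[3])[0]),np.arctan2((P[1]-P[2])[1],(P[1]-P[2])[0]),np.arctan2(-(P[0]-P[1])[0],(P[0]-P[1])[1])]))
g=lambda u,v,z,x0,y0:at(t,x0+u/4.5,y0+v/4.5,z).round(4)
print("seat",g(248,137,.02,180,125),"post",[g(62,480,z,180,125) for z in(.08,.1,.12)],"nut",g(362,422,.17,370,140),"head",g(345,425,.137,370,140),"coaster",g(94,266,.006,370,140),"salt",g(124,400,.09,370,140),"red",g(118,73,.105,370,140))
for n,p in [("nut",(*g(362,422,.17,370,140)[:2],.17)),("mill base",(*g(362,422,.17,370,140)[:2],0)),("post.08",g(62,480,.08,180,125)),("post.1",g(62,480,.1,180,125)),("post.12",g(62,480,.12,180,125))]: print(n,proj(f,p).round(1))
```

```text
[0.4071 0.4664 0.231 ] [-1.7999e+02  2.0000e-02  9.8510e+01] [-1.12  0.52  0.25  1.63 -0.15  1.01 -0.67] 1.15
[[0.6417 0.2468]
 [0.6454 0.1329]
 [0.4321 0.1261]
 [0.4292 0.2398]]
ctr [0.53707981 0.18640484] yaw [1.89447206 1.83574017 1.84447811]
seat [0.5979 0.1908 0.02  ] post [array([0.4112, 0.2717, 0.08  ]), array([0.4101, 0.267 , 0.1   ]), array([0.4089, 0.2623, 0.12  ])] nut [ 0.4006 -0.2798  0.17  ] head [ 0.4009 -0.281   0.137 ] coaster [ 0.4929 -0.1847  0.006 ] salt [ 0.4158 -0.1846  0.09  ] red [ 0.5776 -0.1826  0.105 ]
nut [341.8 116. ]
mill base [341.2 167.2]
post.08 [357.4 279. ]
post.1 [358.1 269.6]
post.12 [358.8 259.9]
```

View pics/z2.png

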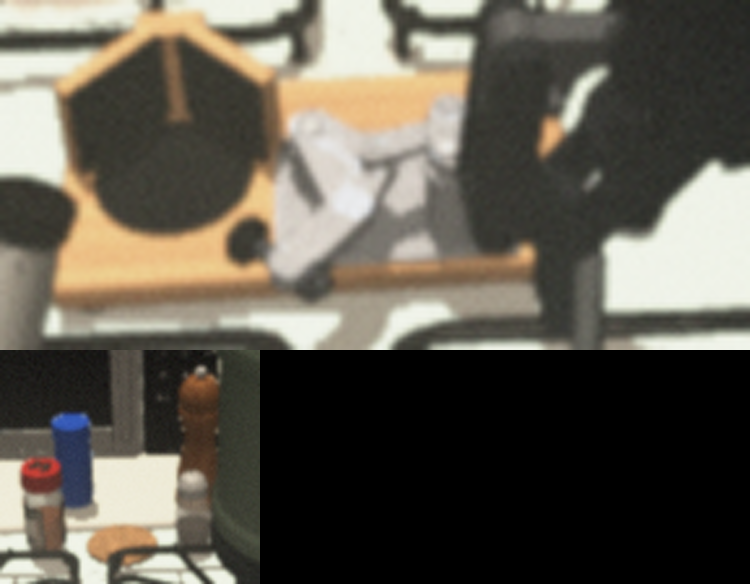

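Top and side agree. The mill is at (0.4005, -0.280) with its base at z≈0. The post top is at z≈0.12 and the pivot at (0.481, 0.229), and the post comes out 79 mm from the pivot, as specified. Now on to the mill.

Emit:
move_arm(plan=[[[-1,0,0,0,0,1,1],[-1,0,0,0,0,0.42,1],[-1,0,0,0,0,0,1],[-1,0,0,0,0,0,1],[-1,0,0,0,0,0,1],[-1,0,0,0,0,0,1],[-1,0,0,0,0,0,1],[-1,0,0,0,0,0,1],[-1,0,0,0,0,0,1],[-1,0,0,0,0,0,1]]])

```text
clock: 2.25
position: [0.411, 0.266, 0.2313]
tool_rot: [-3.142, 0.0, 1.575]
force: [0.3, -0.1, 0.0]
grip_width: 0.085
finger_force: 0.0
```

Emit:
move_arm(plan=[[[-1,0,0,0,0,0,1],[-1,0,0,0,0,0,1],[-1,0,0,0,0,0,1],[-1,0,0,0,0,0,1],[-1,0,0,0,0,0,1],[-1,0,0,0,0,0,1],[-1,0,0,0,0,0,1],[-1,0,0,0,0,0,1],[-1,0,0,0,0,0,1],[-1,0,0,0,0,0,1]]])

```text
clock: 3.25
position: [0.4116, 0.0659, 0.2313]
tool_rot: [3.141, -0.0, 1.575]
force: [-0.1, 0.7, -0.2]
grip_width: 0.0852
finger_force: 0.0
```

Emit:
move_arm(plan=[[[-1,0,0,0,0,0,1],[-1,0,0,0,0,0,1],[-1,0,0,0,0,0,1],[-1,0,0,0,0,0,1],[-1,0,0,0,0,0,1],[-1,0,0,0,0,0,1],[-1,0,0,0,0,0,1],[-1,0,0,0,0,0,1],[-1,0,0,0,0,0,1],[-1,0,0,0,0,0,1]]])

```text
clock: 4.25
position: [0.4122, -0.134, 0.2314]
tool_rot: [3.141, -0.0, 1.575]
force: [0.2, 1.0, 0.1]
grip_width: 0.0852
finger_force: 0.0
```

Emit:
move_arm(plan=[[[-1,-0.1,0,0,0,0,1],[-1,-0.1,0,0,0,0,1],[-1,-0.1,0,0,0,0,1],[-1,-0.1,0,0,0,0,1],[-1,-0.1,0,0,0,0,1],[-1,-0.08,0,0,0,0,1],[-0.8,0,0,0,0,0,1],[-0.5,0,0,0,0,0,1],[0,0,0,0,0,0,1],[0,0,0,0,0,0,1]]])

```text
clock: 5.25
position: [0.4015, -0.2784, 0.2312]
tool_rot: [-3.141, -0.0, 1.575]
force: [0.2, 0.7, -0.2]
grip_width: 0.0853
finger_force: 0.0
```

Run:
```python
from h import *
s=observe(); f=grab_frame("wrist"); cv2.imwrite("pics/w1.png",f["color"][:,:,::-1])
T=np.array(f["tool_from_camera"]); print(T.round(4), f["intrinsics"])
Rt=R.from_euler('xyz',s["tool_rot"]).as_matrix()
for z in (.17,.157,.137):
  P=Rt.T@(np.array([.4005,-.280,z])-s["position"]); c=np.linalg.inv(T)@[*P,1]; c=np.array(f["intrinsics"])@c[:3]; print(z,c[:2]/c[2],P)
```

```text
[[-3.000e-04 -9.492e-01 -3.146e-01  8.180e-02]
 [ 1.000e+00 -4.000e-04  1.000e-04 -1.000e-03]
 [-2.000e-04 -3.146e-01  9.492e-01 -1.425e-01]
 [ 0.000e+00  0.000e+00  0.000e+00  1.000e+00]] [[358.89989182   0.         317.62827615]
 [  0.         358.89989182 197.16348723]
 [  0.           0.           1.        ]]
0.17 [317.60435132 221.96526272] [-0.00166225 -0.00102056  0.06119305]
0.157 [317.60611035 214.32385987] [-0.00166692 -0.0010174   0.07419305]
0.137 [317.60847868 204.03551703] [-0.0016741  -0.00101252  0.09419305]
```

View pics/w1.png

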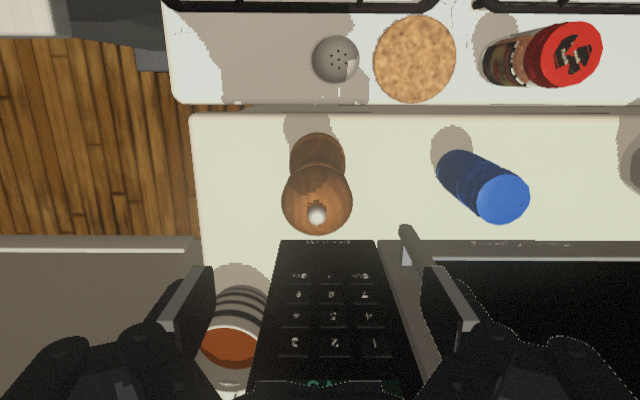

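The wrist view shows the nut at (317,217) against a predicted (317.6,222), so I'm within about 2.5 mm. Descend and grip.

Emit:
move_arm(plan=[[[0,-0.05,1,0,0,0,1],[0,0,1,0,0,0,1],[0,0,1,0,0,0,1],[0,0,1,0,0,0,1],[0,0,1,0,0,0,1],[0,0,0.6,0,0,0,1],[0,0,0.3,0,0,0,1],[0,0,0,0,0,0,-1],[0,0,0,0,0,0,-1],[0,0,0,0,0,0,-1]]], grip_force=60)

```text
clock: 6.3
position: [0.4011, -0.279, 0.1141]
tool_rot: [3.14, 0.0, 1.575]
force: [-4.8, 1.3, 26.6]
grip_width: 0.0466
finger_force: 57.1
```

Emit:
move_arm(plan=[[[0,0,0,0,0,0,-1],[0,0,0,0,0,0,-1],[0,0,0,0,0,0,-1],[0,0,-0.2,0,0,0,-1],[0,0,-0.5,0,0,0,-1],[0,0,-0.8,0,0,0,-1],[0,0,-1,0,0,0,-1],[0,0,-1,0,0,0,-1],[0,0,-1,0,0,0,-1],[0,0,-1,0,0,0,-1]]])

```text
clock: 7.3
position: [0.4006, -0.2788, 0.225]
tool_rot: [3.141, 0.0, 1.575]
force: [0.6, 0.1, -1.1]
grip_width: 0.0465
finger_force: 61.7
```

Emit:
move_arm(plan=[[[0.5,0.2,-0.7,0,0,0,-1],[0.8,0.4,-0.3,0,0,0,-1],[1,0.4,0,0,0,0,-1],[1,0.4,0,0,0,0,-1],[1,0.4,0,0,0,0,-1],[1,0.4,0,0,0,0,-1],[1,0.4,0,0,0,0,-1],[1,0.4,0,0,0,0,-1],[1,0.4,0,0,0,0,-1],[1,0.4,0,0,0,0,-1]]])

```text
clock: 8.3
position: [0.4761, -0.0917, 0.2442]
tool_rot: [3.141, -0.0, 1.575]
force: [-0.1, 0.6, -2.4]
grip_width: 0.0461
finger_force: 61.7
```

Emit:
move_arm(plan=[[[1,0.4,0,0,0,0,-1],[1,0.4,0,0,0,0,-1],[1,0.4,0,0,0,0,-1],[1,0.4,0,0,0,0,-1],[1,0.4,0,0,0,0,-1],[1,0.4,0,0,0,0,-1],[1,0.4,0,0,0,0,-1],[1,0.4,0,0,0,0,-1],[1,0.4,0,0,0,0,-1],[1,0.4,0,0,0,0,-1]]])

```text
clock: 9.3
position: [0.5554, 0.1087, 0.2441]
tool_rot: [3.141, 0.0, 1.575]
force: [0.4, -0.2, -0.6]
grip_width: 0.0463
finger_force: 61.7
```

Emit:
move_arm(plan=[[[1,0.4,0,0,0,0,-1],[1,0.4,0,0,0,0,-1],[1,0.4,0,0,0,0,-1],[0.8,0.4,0,0,0,0,-1],[0.5,0.4,0,0,0,0,-1],[0.2,0.2,0,0,0,0,-1],[0,0,0,0,0,0,-1],[0,0,0,0,0,0,-1],[0,0,0,0,0,0,-1],[0,0,0,0,0,0,-1]]])

```text
clock: 10.3
position: [0.5987, 0.1975, 0.2435]
tool_rot: [3.142, 0.0, 1.574]
force: [0.6, -0.4, -2.5]
grip_width: 0.0467
finger_force: 61.8
```

Run:
```python
from h import *
f=grab_frame("side"); cv2.imwrite("pics/s2.png",f["color"][:,:,::-1])
f=grab_frame("wrist"); cv2.imwrite("pics/w2.png",f["color"][:,:,::-1])
print(np.round(observe()["qpos"],2))
```

```text
[-0.7   0.56  0.45  1.59 -0.27  1.06 -0.18]
```

View pics/s2.png

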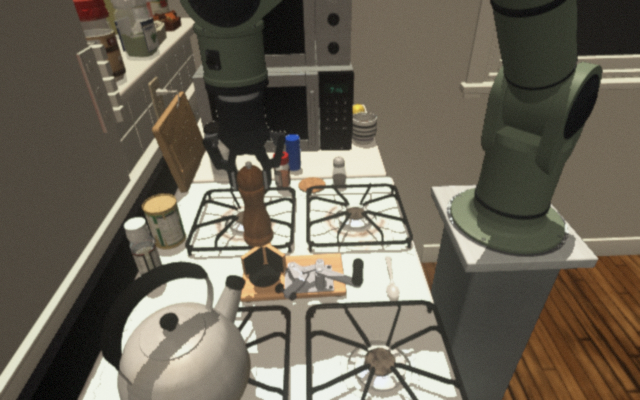

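The side view shows the mill held above the clamp, with its base at about (258,243). I'll check its tilt and the clearance to the foot numerically.

Run:
```python
from h import *
import cv2
img=cv2.imread("pics/s2.png")
f=grab_frame("side"); t=grab_frame("top")
p=np.array(observe()["position"]); print(p)
for z in (.1295,.1595,.23,.29): print(z,proj(f,[p[0],p[1],z]).round(1))
print("foot",at(t,180+110/4.5,125+197/4.5,.06).round(4))
for r in (185,200,215,225,235,241):
    row=img[r,225:285].astype(int); br=(row[:,2]-row[:,0]>25)&(row.sum(1)<330); i=np.where(br)[0]; print(r,225+i.min() if len(i) else None,225+i.max() if len(i) else None)
```

```text
[0.59872474 0.19787325 0.24337969]
0.1295 [258.5 237. ]
0.1595 [256.8 225. ]
0.23 [252.4 194.5]
0.29 [248.4 165.7]
foot [0.5581 0.2553 0.06  ]
185 239 284
200 244 261
215 237 267
225 244 270
235 244 272
241 246 269
```

Emit:
move_arm(plan=[[[-0.1,-0.06,0.5,0,0,0,-1],[0,0,1,0,0,0,-1],[0,0,1,0,0,0,-1],[0,0,1,0,0,0,-1],[0,0,0.9,0,0,0,-1],[0,0,0.5,0,0,0,-1],[0,0,0.3,0,0,0,-1],[0,0,0.1,0,0,0,-1],[0,0,0.1,0,0,0,-1],[0,0,0,0,0,0,-1]]])

```text
clock: 11.5
position: [0.5981, 0.196, 0.136]
tool_rot: [3.14, -0.0, 1.575]
force: [0.2, -0.4, -1.6]
grip_width: 0.0464
finger_force: 61.8
```

Emit:
move_arm(plan=[[[0,0,0.08,0,0,0,-1],[0,0,0.03,0,0,0,-1],[0,0,0,0,0,0,1],[0,0,0,0,0,0,1],[0,0,0,0,0,0,1],[0,0,-0.5,0,0,0,1],[0,0,-1,0,0,0,1],[0,0,-1,0,0,0,1],[0,0,-1,0,0,0,1],[0,0,-1,0,0,0,1]]])

```text
clock: 12.5
position: [0.5976, 0.1959, 0.2246]
tool_rot: [3.141, -0.0, 1.575]
force: [-1.1, -0.1, 0.7]
grip_width: 0.0851
finger_force: 0.0
```

Emit:
move_arm(plan=[[[0.3,-1,0,0,0,0,0.3],[0.35,-1,0,0,0,0,0.1],[0.35,-1,0,0,0,0,0.1],[0.35,-1,0,0,0,0,0.1],[0.35,-1,0,0,0,0,0.1],[0.35,-1,0,0,0,0,0.1],[0.35,-1,0,0,0,0,0.1],[0.35,-1,0,0,0,0,0.1],[0.35,-1,0,0,0,0,0.1],[0.2,-0.4,0,0,0,0,0.1]]])

```text
clock: 13.5
position: [0.408, 0.2618, 0.2237]
tool_rot: [-3.141, -0.001, 1.576]
force: [-0.1, -0.5, -1.3]
grip_width: 0.0469
finger_force: 0.0
```

Emit:
move_arm(plan=[[[0,0,0.5,0,0,1,0.1],[0,0,1,0,0,1,0.1],[0,0,1,0,0,1,0.1],[0,0,1,0,0,1,0.1],[0,0,0.7,0,0,0.2,0.1],[0,0,0,0,0,0,0.1],[0,0,0,0,0,0,0.1],[0,0,0,0,0,0,0.1],[0,0,0,0,0,0,0.1],[0,0,0,0,0,0,0.1]]])

```text
clock: 14.5
position: [0.4095, 0.2614, 0.1396]
tool_rot: [3.141, -0.001, 1.135]
force: [0.5, -0.3, 0.2]
grip_width: 0.0472
finger_force: 0.0
```

Run:
```python
from h import *
s=observe(); f=grab_frame("wrist"); 
T=np.array(f["tool_from_camera"]); Rt=R.from_euler('xyz',s["tool_rot"]).as_matrix()
print(s["position"],np.degrees(s["tool_rot"]))
im=f["color"][:,:,::-1].copy()
for P0,col in (([.409,.2623,.12],(0,0,255)),([.5971,.1883,.19],(255,0,255)),([.481,.2286,.07],(0,255,0))):
  P=Rt.T@(np.array(P0)-s["position"]); c=np.linalg.inv(T)@[*P,1]; c=np.array(f["intrinsics"])@c[:3]; c=c[:2]/c[2]; print(P0,c); cv2.circle(im,tuple(int(round(x)) for x in c),3,col,1)
cv2.imwrite("pics/w3.png",im)
```

```text
[0.40954091 0.26143435 0.13962851] [ 1.79988029e+02 -5.29819011e-02  6.50484575e+01]
[0.409, 0.2623, 0.12] [318.50866515 248.57236345]
[0.5971, 0.1883, 0.19] [983.5537714  315.55731787]
[0.481, 0.2286, 0.07] [444.10717401 213.21597276]
```

View pics/w3.png

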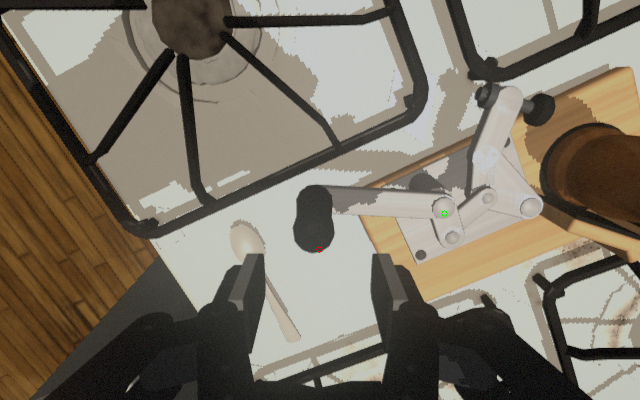

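In the wrist view the post top is at about (314,232) and its base at (315,200). The pivot matches its prediction at (443,213). My earlier post position mixed the top and the middle of the post, so I'll refine it from both views.

Run:
```python
from h import *
from scipy.optimize import least_squares
s=observe(); f=grab_frame("wrist"); T=np.array(f["tool_from_camera"]); Rt=R.from_euler('xyz',s["tool_rot"]).as_matrix()
def pr(P0):
  P=Rt.T@(np.array(P0)-s["position"]); c=np.linalg.inv(T)@[*P,1]; c=np.array(f["intrinsics"])@c[:3]; return c[:2]/c[2]
pv=np.array([.4807,.2286])
for zt in(.1,.11,.12):
  r=least_squares(lambda x:pr([x[0],x[1],zt])-[314,232],[.41,.265]).x; d=r-pv
  print(zt,r.round(4),np.hypot(*d).round(4),np.degrees(np.arctan2(d[1],d[0])).round(1),pr([*r,zt-.056]).round(0))
```

```text
0.1 [0.4068 0.2635] 0.0817 154.7 [315. 200.]
0.11 [0.4088 0.2675] 0.0817 151.6 [315. 198.]
0.12 [0.4108 0.2714] 0.082 148.5 [315. 196.]
```

Emit:
move_arm(plan=[[[0.25,-0.12,0,0,0,0.5,0.1],[0,0,0.6,0,0,0,0.1],[0,0,1,0,0,0,0.1],[0,0,0.9,0,0,0,0.1],[0,0,0.4,0,0,0,0.1],[0,0,0.2,0,0,0,0.1],[0,0,0,0,0,0,0.1],[0,0,0,0,0,0,-1],[0,0,0,0,0,0,-1],[0,0,0,0,0,0,-1]]], grip_force=50)

```text
clock: 15.6
position: [0.4095, 0.267, 0.0778]
tool_rot: [3.141, -0.001, 1.083]
force: [-0.5, -2.4, 6.6]
grip_width: 0.0195
finger_force: 48.7
```

Emit:
move_arm(plan=[[[-0.42,0.02,0,0,0,-1,-1],[-0.42,0.02,0,0,0,-1,-1],[-0.42,0.02,0,0,0,-1,-1],[-0.42,0.02,0,0,0,-1,-1],[-0.42,0.02,0,0,0,-1,-1],[-0.42,0.02,0,0,0,-1,-1],[-0.42,0.02,0,0,0,-1,-1],[-0.42,0.02,0,0,0,-1,-1],[-0.42,0.02,0,0,0,-1,-1],[-0.42,0.02,0,0,0,-1,-1]]])

```text
clock: 16.6
position: [0.4158, 0.188, 0.078]
tool_rot: [3.133, 0.001, 2.134]
force: [25.2, 10.4, -23.9]
grip_width: 0.0191
finger_force: 50.3
```

```bash
cat > a.py <<'E'
from h import *
s=observe(); d=np.array(s["position"])[:2]-[.4807,.2286]
print("r",np.hypot(*d).round(4),"ang",(np.degrees(np.arctan2(d[1],d[0]))%360).round(1),"yaw",np.degrees(s["tool_rot"][2]).round(1),"F",np.round(s["force"],1),np.round(s["qpos"],2),s["clock"])
E
python3 a.py
```

```text
r 0.0765 ang 212.1 yaw 122.2 F [ 25.2  10.4 -23.9] [-0.64  0.52  0.11  2.17 -0.12  0.45  0.13] 16.6
```

The force is radial, meaning my pivot was about 4 mm off. A refit puts it at (0.482, 0.233) with 59° travelled. I'll correct inward and continue to the lock.

Emit:
move_arm(plan=[[[-0.42,0.14,0.05,0,0,-1,-1],[-0.42,0.12,0.05,0,0,-1,-1],[-0.42,0.04,0,0,0,-1,-1],[-0.42,0.04,0,0,0,-1,-1],[-0.42,0.04,0,0,0,-1,-1],[0,0,0,0,0,0,-1],[0,0,0,0,0,0,-1],[0,0,0,0,0,0,-1],[0,0,0,0,0,0,-1],[0,0,0,0,0,0,-1]]])

```text
clock: 17.6
position: [0.4478, 0.1608, 0.0773]
tool_rot: [3.14, 0.003, 2.652]
force: [-5.3, -10.2, 47.6]
grip_width: 0.0192
finger_force: 54.7
```

```bash
sed -i 's/\[.4807,.2286\]/[.4819,.2330]/' a.py; python3 a.py
```

```text
r 0.0799 ang 244.7 yaw 152.0 F [ -5.3 -10.2  47.6] [-0.44  0.54 -0.04  2.11  0.04  0.49  0.57] 17.6
```

Emit:
move_arm(plan=[[[-0.42,0,-0.1,0,0,-1,-1],[-0.42,0,-0.03,0,0,-1,-1],[-0.2,0.02,0,0,0,-0.4,-1],[-0.1,0,0,0,0,0,-1],[0,0,0,0,0,0,-1],[0,0,0,0,0,0,-1],[0,0,0,0,0,0,-1],[0,0,0,0,0,0,-1],[0,0,0,0,0,0,-1],[0,0,0,0,0,0,-1]]])

```text
clock: 18.6
position: [0.4647, 0.1549, 0.0777]
tool_rot: [-3.141, -0.004, 2.907]
force: [-20.3, 14.3, 7.0]
grip_width: 0.0192
finger_force: 54.6
```

```bash
python3 a.py
```

```text
r 0.0799 ang 257.6 yaw 166.6 F [-20.3  14.3   7. ] [-0.36  0.55 -0.11  2.06  0.11  0.53  0.79] 18.6
```

Locked: 102.8° of travel, up against the stop. Now release, rise and go over the mill.

Emit:
move_arm(plan=[[[0,0,0,0,0,0,0.2],[0,0,0,0,0,0,0.2],[0,0,-0.5,0,0,0,0.2],[0,0,-1,0,0,0,0.2],[0,0,-1,0,0,0,0.2],[0,0,-1,0,0,0,0.4],[0,0,-1,0,0,0,1],[0,0,-1,0,0,0,1],[0,0,-1,0,0,0,1],[0,0,-1,0,0,0,1]]])

```text
clock: 19.6
position: [0.4676, 0.1528, 0.2295]
tool_rot: [3.141, 0.001, 2.904]
force: [-0.7, 0.4, -0.3]
grip_width: 0.0855
finger_force: 0.0
```

Emit:
move_arm(plan=[[[-0.8,0.4,-0.5,0,0,0,1],[-0.9,0.48,0,0,0,0,1],[-0.9,0.48,0,0,0,0,1],[-0.9,0.48,0,0,0,0,1],[-0.9,0.48,0,0,0,0,1],[-0.9,0.48,0,0,0,0,1],[-0.8,0.45,0,0,0,0,1],[0,0,0,0,0,1,1],[0,0,0,0,0,1,1],[0,0,0,0,0,0.8,1]]])

```text
clock: 20.6
position: [0.6015, 0.1873, 0.2386]
tool_rot: [3.141, 0.0, 2.607]
force: [-0.0, 0.4, 0.9]
grip_width: 0.0855
finger_force: 0.0
```

```bash
python3 a.py
python3 - <<'E'
from h import *
s=observe(); f=grab_frame("wrist"); T=np.array(f["tool_from_camera"]); Rt=R.from_euler('xyz',s["tool_rot"]).as_matrix()
print(s["position"],np.degrees(s["tool_rot"][2]))
def pr(P0):
  P=Rt.T@(np.array(P0)-s["position"]); c=np.linalg.inv(T)@[*P,1]; c=np.array(f["intrinsics"])@c[:3]; return c[:2]/c[2]
im=f["color"][:,:,::-1].copy()
for P0,c in (([.598,.191,.19],(0,0,255)),([.4647,.1549,.11],(0,255,0)),([.4647-.0174,.1549-.0,.11],(255,0,0))):
  q=pr(P0); print(P0,q); cv2.circle(im,tuple(int(round(x)) for x in np.clip(q,-999,999)),4,c,1)
cv2.imwrite("pics/w4.png",im)
E
```

```text
r 0.128 ang 339.1 yaw 149.4 F [-0.   0.4  0.9] [-0.37  0.52 -0.04  1.58  0.02  1.04  0.62] 20.6
[0.6014745  0.18732886 0.23859057] 149.36054548343708
[0.598, 0.191, 0.19] [319.5749135  220.34730111]
[0.4647, 0.1549, 0.11] [177.59780606  49.61752322]
[0.44730000000000003, 0.1549, 0.11] [161.98736397  26.10429505]
```

View pics/w4.png

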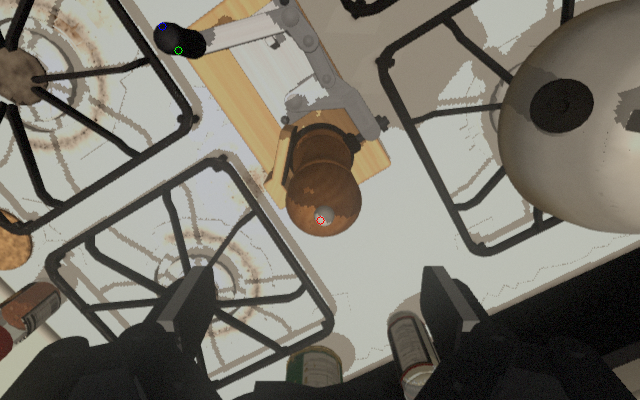

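The handle is over at (190,43) with the foot against the mill, and the nut at (323,215). Descend, grip the head and twist.

Emit:
move_arm(plan=[[[0.3,0.15,0,0,0,0,1],[0,0,1,0,0,0,1],[0,0,1,0,0,0,1],[0,0,1,0,0,0,1],[0,0,1,0,0,0,1],[0,0,0.9,0,0,0,1],[0,0,0.3,0,0,0,1],[0,0,0,0,0,0,-1],[0,0,0,0,0,0,-1],[0,0,0,0,0,0,-1]]], grip_force=70)

```text
clock: 21.65
position: [0.5984, 0.1937, 0.1352]
tool_rot: [3.14, 0.001, 2.612]
force: [-3.7, -0.5, 17.3]
grip_width: 0.0461
finger_force: 69.0
```

```bash
python3 a.py;python3 -c "
from workcell import *
print(observe()['moment'])"
```

```text
r 0.1229 ang 341.4 yaw 149.7 F [-3.7 -0.5 17.3] [-0.38  0.64 -0.05  1.67  0.04  0.83  0.6 ] 21.65
[-0.2456226   0.70862274 -0.08141777]
```

Emit:
move_arm(plan=[[[0,0,0,0,0,0,-1],[0,0,0,0,0,0.5,-1],[0,0,0,0,0,1,-1],[0,0,0,0,0,1,-1],[0,0,0,0,0,1,-1],[0,0,0,0,0,1,-1],[0,0,0,0,0,1,-1],[0,0,0,0,0,1,-1],[0,0,0,0,0,1,-1],[0,0,0,0,0,1,-1]]])

```text
clock: 22.65
position: [0.5988, 0.1941, 0.1354]
tool_rot: [3.138, -0.001, 1.718]
force: [1.8, 1.1, 5.8]
grip_width: 0.0463
finger_force: 71.5
```

Emit:
move_arm(plan=[[[0,0,0,0,0,1,-1],[0,0,0,0,0,1,-1],[0,0,0,0,0,1,-1],[0,0,0,0,0,1,-1],[0,0,0,0,0,1,-1],[0,0,0,0,0,1,-1],[0,0,0,0,0,1,-1],[0,0,0,0,0,1,-1],[0,0,0,0,0,1,-1],[0,0,0,0,0,1,-1]]])

```text
clock: 23.65
position: [0.5992, 0.1934, 0.1353]
tool_rot: [3.14, -0.003, 0.671]
force: [2.9, -2.0, 5.2]
grip_width: 0.0465
finger_force: 70.9
```

```bash
python3 a.py;python3 -c "
from workcell import *
print(observe()['moment'])"
```

```text
r 0.1238 ang 341.3 yaw 38.4 F [ 2.9 -2.   5.2] [-0.71  0.69  0.47  1.69 -0.4   0.85 -0.97] 23.65
[-0.56093645 -0.87958851  0.33142788]
```

The head has turned through 111° with the mill locked. Release, rise, and return to the handle while unwinding the yaw.

Emit:
move_arm(plan=[[[0,0,0,0,0,0,1],[0,0,0,0,0,0,1],[0,0,0,0,0,0,1],[0,0,-0.5,0,0,-1,1],[0,0,-0.8,0,0,-1,1],[0,0,-1,0,0,-1,1],[0,0,-1,0,0,-1,1],[0,0,-1,0,0,-1,1],[0,0,-0.5,0,0,-1,1],[0,0,0,0,0,-1,1]]])

```text
clock: 24.65
position: [0.5983, 0.1934, 0.2315]
tool_rot: [3.14, -0.001, 1.413]
force: [0.1, -0.7, -0.3]
grip_width: 0.0848
finger_force: 0.0
```

Emit:
move_arm(plan=[[[-0.3,-0.63,0,0,0,-1,0.5],[-0.23,-0.66,0,0,0,-1,0.2],[-0.16,-0.68,0,0,0,-1,0.2],[-0.09,-0.7,0,0,0,-1,0.2],[-0.02,-0.7,0,0,0,-1,0.2],[0.05,-0.7,0,0,0,-1,0.2],[0.13,-0.69,0,0,0,-1,0.2],[0.2,-0.67,0,0,0,-1,0.2],[0.27,-0.65,0,0,0,-1,0.2],[0.33,-0.62,0,0,0,-1,0.2]]])

```text
clock: 25.65
position: [0.4624, 0.1542, 0.2299]
tool_rot: [3.141, 0.0, 2.461]
force: [-0.6, 0.0, 0.0]
grip_width: 0.0511
finger_force: 0.0
```

```bash
python3 a.py; python3 -c "
from workcell import *
print(observe()['position'])"
```

```text
r 0.0812 ang 256.1 yaw 141.0 F [-0.6  0.   0. ] [-0.51  0.31  0.08  1.96 -0.03  0.88  0.48] 25.65
[0.46241835 0.15417909 0.22991604]
```

Emit:
move_arm(plan=[[[-0.05,0.09,0.5,0,0,-1,0.2],[0,0,1,0,0,-1,0.2],[0,0,1,0,0,-1,0.2],[0,0,1,0,0,-1,0.2],[0,0,1,0,0,-0.4,0.2],[0,0,1,0,0,0,0.2],[0,0,1,0,0,0,0.2],[0,0,0.8,0,0,0,0.2],[0,0,0.3,0,0,0,0.2],[0,0,0,0,0,0,0.2]]])

```text
clock: 26.65
position: [0.4646, 0.155, 0.0774]
tool_rot: [-3.141, -0.001, 2.916]
force: [0.4, 0.0, 0.4]
grip_width: 0.0513
finger_force: 0.0
```

Emit:
move_arm(plan=[[[0,0,0,0,0,0,-1],[0,0,0,0,0,0,-1],[0,0,0,0,0,0,-1],[0,0,0,0,0,0,-1],[0,0,0,0,0,0,-1],[0,0,0,0,0,0,-1],[0,0,0,0,0,0,-1],[0,0,0,0,0,0,-1],[0,0,0,0,0,0,-1],[0,0,0,0,0,0,-1]]], grip_force=50)

```text
clock: 27.65
position: [0.4653, 0.1551, 0.0786]
tool_rot: [3.141, 0.001, 2.915]
force: [-2.7, -2.9, 9.2]
grip_width: 0.0195
finger_force: 48.7
```

```bash
python3 a.py
```

```text
r 0.0797 ang 258.0 yaw 167.0 F [-2.7 -2.9  9.2] [-0.42  0.55 -0.03  2.07  0.03  0.52  0.87] 27.65
```

Emit:
move_arm(plan=[[[0.42,0.02,0,0,0,1,-1],[0.42,0.02,0,0,0,1,-1],[0.42,0.02,0,0,0,1,-1],[0.42,0.02,0,0,0,1,-1],[0.42,0.02,0,0,0,1,-1],[0.42,0.02,0,0,0,1,-1],[0.42,0.02,0,0,0,1,-1],[0.42,0.02,0,0,0,1,-1],[0,0,0,0,0,0,-1],[0,0,0,0,0,0,-1]]])

```text
clock: 28.65
position: [0.4125, 0.1943, 0.0786]
tool_rot: [3.141, -0.0, 2.077]
force: [-3.1, -4.8, 13.3]
grip_width: 0.0189
finger_force: 49.9
```

```bash
python3 a.py
```

```text
r 0.0794 ang 209.2 yaw 119.0 F [-3.1 -4.8 13.3] [-0.73  0.53  0.21  2.16 -0.23  0.47  0.16] 28.65
```

Emit:
move_arm(plan=[[[0.42,0.02,-0.03,0,0,1,-1],[0.42,0.02,0,0,0,1,-1],[0.42,0.02,0,0,0,1,-1],[0.42,0.02,0,0,0,1,-1],[0.42,0.02,0,0,0,1,-1],[0.42,0.02,0,0,0,1,-1],[0.42,0.02,0,0,0,1,-1],[0.42,0.02,0,0,0,1,-1],[0.42,0.02,0,0,0,1,-1],[0.15,0,0,0,0,0,-1]]])

```text
clock: 29.65
position: [0.4096, 0.2671, 0.0785]
tool_rot: [-3.14, 0.005, 1.13]
force: [-14.0, -33.3, 27.7]
grip_width: 0.019
finger_force: 54.0
```

```bash
python3 a.py
```

```text
r 0.0799 ang 154.8 yaw 64.7 F [-14.  -33.3  27.7] [-1.06  0.62  0.49  2.09 -0.53  0.56 -0.63] 29.65
```

Handle is back at its start angle, against the open stop. Release, and return to the mill.

Emit:
move_arm(plan=[[[0,0,0,0,0,0,0.2],[0,0,0,0,0,0,0.2],[0,0,-0.5,0,0,0,0.2],[0,0,-1,0,0,0,0.2],[0,0,-1,0,0,0,0.2],[0,0,-1,0,0,0,0.4],[0,0,-1,0,0,0,1],[0,0,-1,0,0,0,1],[0,0,-1,0,0,0,1],[0,0,-1,0,0,0,1]]])

```text
clock: 30.65
position: [0.4108, 0.2698, 0.23]
tool_rot: [-3.142, -0.001, 1.135]
force: [0.2, 0.1, 0.3]
grip_width: 0.0853
finger_force: 0.0
```

Emit:
move_arm(plan=[[[0,0.8,-0.2,0,0,0,1],[0,1,0,0,0,0,1],[0,1,0,0,0,0,1],[0,1,0,0,0,0,1],[0,1,0,0,0,0,1],[0.1,1,0,0,0,0,1],[0.1,1,0,0,0,0,1],[0.1,1,0,0,0,0,1],[0.1,1,0,0,0,0,1],[0.1,0.8,0,0,0,0,1]]])

```text
clock: 31.65
position: [0.59, 0.1972, 0.2333]
tool_rot: [3.141, -0.0, 1.135]
force: [-0.3, 0.4, 0.5]
grip_width: 0.0855
finger_force: 0.0
```

Run:
```python
from h import *
s=observe(); f=grab_frame("wrist"); T=np.array(f["tool_from_camera"]); Rt=R.from_euler('xyz',s["tool_rot"]).as_matrix()
print(s["position"],np.degrees(s["tool_rot"][2]))
def pr(P0):
  P=Rt.T@(np.array(P0)-s["position"]); c=np.linalg.inv(T)@[*P,1]; c=np.array(f["intrinsics"])@c[:3]; return c[:2]/c[2]
print(pr([.5987,.1936,.19]),Rt.T@(np.array([.5987,.1936,.135])-s["position"])/.02)
cv2.imwrite("pics/w5.png",f["color"][:,:,::-1])
```

```text
[0.59002808 0.19724393 0.23332773] 65.0107011961653
[336.6154718  229.89624168] [0.01573045 0.46712933 4.91666532]
```

View pics/w5.png

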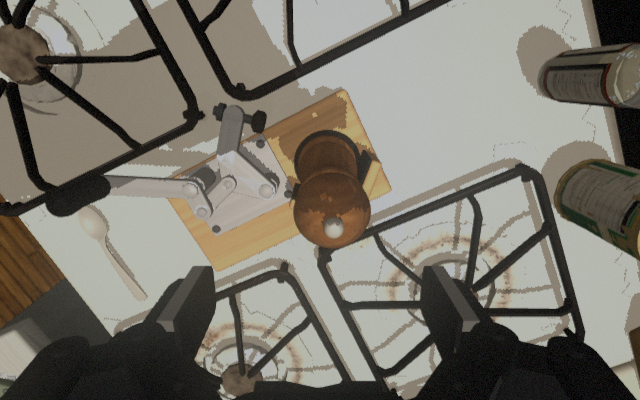

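The mill stands upright and free with the handle open, and the nut is at (334,229). Grip and lift.

Emit:
move_arm(plan=[[[0,0.43,0,0,0,0,1],[0,0,1,0,0,0,1],[0,0,1,0,0,0,1],[0,0,1,0,0,0,1],[0,0,1,0,0,0,1],[0,0,0.6,0,0,0,1],[0,0,0.3,0,0,0,1],[0,0,0,0,0,0,-1],[0,0,0,0,0,0,-1],[0,0,0,0,0,0,-1]]], grip_force=60)

```text
clock: 32.7
position: [0.5977, 0.1943, 0.1354]
tool_rot: [3.14, -0.001, 1.135]
force: [1.7, -1.9, 12.1]
grip_width: 0.0467
finger_force: 59.7
```

Emit:
move_arm(plan=[[[0,0,0,0,0,0,-1],[0,0,0,0,0,0,-1],[0,0,-0.2,0,0,0,-1],[0,0,-0.5,0,0,0,-1],[0,0,-1,0,0,0,-1],[0,0,-1,0,0,0,-1],[0,0,-1,0,0,0,-1],[0,0,-1,0,0,0,-1],[0,0,-1,0,0,0,-1],[0,0,-0.5,0,0,0,-1]]])

```text
clock: 33.7
position: [0.5973, 0.1941, 0.2607]
tool_rot: [3.14, -0.002, 1.135]
force: [1.3, -0.6, -2.0]
grip_width: 0.0466
finger_force: 61.9
```

Emit:
move_arm(plan=[[[-0.5,0.1,0,0,0,0,-1],[-0.8,0.15,0,0,0,0,-1],[-1,0.17,0,0,0,0,-1],[-1,0.17,0,0,0,0,-1],[-1,0.17,0,0,0,0,-1],[-1,0.17,0,0,0,0,-1],[-1,0.17,0,0,0,0,-1],[-1,0.17,0,0,0,0,-1],[-1,0.17,0,0,0,0,-1],[-1,0.17,0,0,0,0,-1]]])

```text
clock: 34.7
position: [0.547, 0.0103, 0.2583]
tool_rot: [3.142, -0.0, 1.135]
force: [0.1, 0.1, -2.5]
grip_width: 0.0465
finger_force: 61.9
```

Emit:
move_arm(plan=[[[-1,0.17,0,0,0,0,-1],[-1,0.17,0,0,0,0,-1],[-1,0.17,0,0,0,0,-1],[-1,0.17,0,0,0,0,-1],[-1,0.17,0,0,0,0,-1],[-1,0.17,0,0,0,0,-1],[-1,0.17,0,0,0,0,-1],[-1,0.17,0,0,0,0,-1],[-1,0.17,0,0,0,0,-1],[-0.8,0.12,0,0,0,0,-1]]])

```text
clock: 35.7
position: [0.4937, -0.1815, 0.2584]
tool_rot: [3.141, 0.0, 1.134]
force: [0.7, -0.4, -1.6]
grip_width: 0.0461
finger_force: 61.9
```

Emit:
move_arm(plan=[[[-0.3,0,0,0,0,0,-1],[0,0,0,0,0,0,-1],[0,0,0,0,0,0,-1],[0,0,0,0,0,0,-1],[0,0,0,0,0,0,-1],[0,0,0,0,0,0,-1],[0,0,0,0,0,0,-1],[0,0,0,0,0,0,-1],[0,0,0,0,0,0,-1],[0,0,0,0,0,0,-1]]])

```text
clock: 36.7
position: [0.4923, -0.1851, 0.2583]
tool_rot: [3.142, 0.0, 1.135]
force: [-0.3, -0.4, -1.2]
grip_width: 0.0465
finger_force: 61.9
```

Run:
```python
from h import *
s=observe(); f=grab_frame("wrist"); T=np.array(f["tool_from_camera"]); Rt=R.from_euler('xyz',s["tool_rot"]).as_matrix(); K=np.array(f["intrinsics"])
p=np.array(s["position"]); print(p,np.degrees(s["tool_rot"]))
print("remaining",Rt.T@(np.array([.4929,-.1847,.1215])-p)/.02)
im=f["color"][:,:,::-1].copy()
def pr(P0):
  P=Rt.T@(np.array(P0)-p); c=np.linalg.inv(T)@[*P,1]; c=K@c[:3]; return c[:2]/c[2]
th=np.linspace(0,2*np.pi,60)
for c,r,z,col in ((np.array([.4929,-.1847]),.04,.006,(0,255,0)),(p[:2],.029,p[2]-.1155,(0,0,255))):
  cv2.polylines(im,[np.array([pr([c[0]+r*np.cos(t),c[1]+r*np.sin(t),z]) for t in th]).round().astype(int)],True,col,1)
cv2.imwrite("pics/w6.png",im)
```

```text
[ 0.49225101 -0.1850642   0.25830001] [1.79999936e+02 1.16616036e-03 6.50303362e+01]
remaining [0.03034553 0.02172185 6.8399999 ]
```

View pics/w6.png

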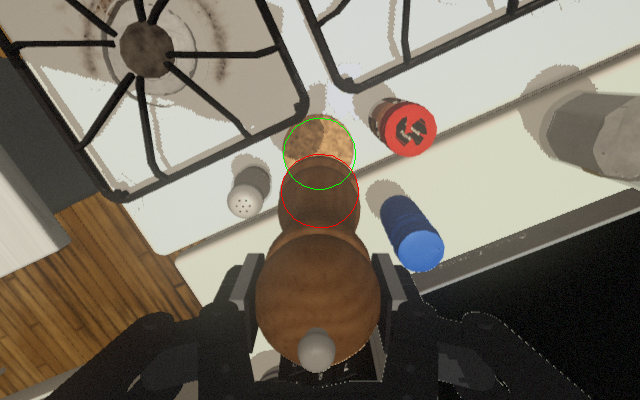

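The projected coaster (green) and foot (red) both fit, so I'm centred within about 3 mm. I'll lower it, slowing at the end.

Emit:
move_arm(plan=[[[0.1,0.02,0.5,0,0,0,-1],[0,0,1,0,0,0,-1],[0,0,1,0,0,0,-1],[0,0,1,0,0,0,-1],[0,0,1,0,0,0,-1],[0,0,1,0,0,0,-1],[0,0,0.7,0,0,0,-1],[0,0,0.4,0,0,0,-1],[0,0,0.1,0,0,0,-1],[0,0,0,0,0,0,-1]]])

```text
clock: 37.75
position: [0.4936, -0.1836, 0.1245]
tool_rot: [3.141, 0.0, 1.135]
force: [-0.0, -0.1, -2.8]
grip_width: 0.0463
finger_force: 61.9
```

Emit:
move_arm(plan=[[[0,0,0.07,0,0,0,-1],[0,0,0.05,0,0,0,-1],[0,0,0.03,0,0,0,-1],[0,0,0.02,0,0,0,-1],[0,0,0,0,0,0,-1],[0,0,0,0,0,0,-1],[0,0,0,0,0,0,-1],[0,0,0,0,0,0,-1],[0,0,0,0,0,0,-1],[0,0,0,0,0,0,-1]]])

```text
clock: 38.75
position: [0.494, -0.1836, 0.1215]
tool_rot: [3.14, -0.0, 1.135]
force: [0.1, 0.7, 7.5]
grip_width: 0.0464
finger_force: 62.6
```

Contact at 7.5 N. Release and rise.

Emit:
move_arm(plan=[[[0,0,0,0,0,0,0.7],[0,0,0,0,0,0,0.7],[0,0,0,0,0,0,0.7],[0,0,-0.3,0,0,0,0.8],[0,0,-1,0,0,0,1],[0,0,-1,0,0,0,1],[0,0,-1,0,0,0,1],[0,0,-1,0,0,0,1],[0,0,-1,0,0,0,1],[0,0,-1,0,0,0,1]]])

```text
clock: 39.75
position: [0.4933, -0.1835, 0.2482]
tool_rot: [3.141, 0.0, 1.135]
force: [-0.5, 0.1, -0.6]
grip_width: 0.0852
finger_force: 0.0
```

Emit:
move_arm(plan=[[[1,0,0,0,0,0,1],[1,0,0,0,0,0,1],[1,0,0,0,0,0,1],[1,0,0,0,0,0,1],[1,0,0,0,0,0,1],[1,0,0,0,0,0,1],[1,0,0,0,0,0,1],[1,0,0,0,0,0,1],[1,0,0,0,0,0,1],[0.5,0,0,0,0,0,1]]])

```text
clock: 40.75
position: [0.5741, -0.0096, 0.2471]
tool_rot: [-3.142, -0.0, 1.137]
force: [0.9, 0.6, -1.1]
grip_width: 0.0856
finger_force: 0.0
```

Run:
```python
from h import *
f=grab_frame("top"); c=f["color"][:,:,::-1].copy()
for p,r,z,col in (((.4929,-.1847),.04,.006,(0,255,0)),((.494,-.1836),.029,.006,(0,0,255))):
  cv2.polylines(c,[np.array([proj(f,[p[0]+r*np.cos(t),p[1]+r*np.sin(t),z]) for t in np.linspace(0,6.28,50)]).round().astype(int)],True,col,1) if r<.03 else None
cv2.imwrite("pics/t9.png",cv2.resize(c[120:260,180:470],None,fx=2.7,fy=2.7,interpolation=cv2.INTER_CUBIC))
```

```text
(no output)
```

View pics/t9.png

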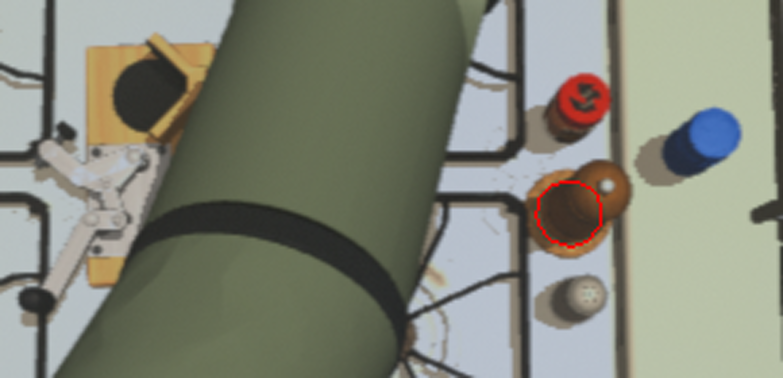

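The mill stands on the coaster with its foot ring centred at (570,213), both jars are unmoved, and the handle is fully open at (37,299).

```bash
python3 -c "
from workcell import job_done; print(job_done())"
```

```text
the job is handed in; nothing more can be done
None
```

The job is handed in at about 41 s of the 72 s allowed: I locked the mill in the clamp, turned the gripped head about 111°, swung the handle fully back, and stood the mill on its coaster; the final picture shows both jars unmoved, and I read the head turn from the gripper's rotation, not from a picture.

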